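# Register a frame tube in the drilling jig and lock the sliding stop in its next hole

## Robot

A 7-joint arm with a two-finger parallel gripper is mounted at the origin on the work surface. World frame = base frame: x ahead of the robot, y to its left, z up, the work surface at z = 0. Lengths are in m, angles in rad, forces in N, time in s.
With the tool pointing down it reaches from about 0.425 to 0.925 m from the base axis. Payload 6.8 kg.
Tool frame: the origin (TCP) lies at the very end of the fingers, on their centre line; the grasp point (between the pads) lies 19 mm behind it; z points along the fingers, y is the line along which they close (so a half turn about z gives the same grasp; the last joint's range is limited). The gripper opens to 85 mm and grips with 20 to 120 N. Pads are 22 mm wide; open, the fingers measure 114 mm over their backs; the gripper's body (76 mm by 85 mm) begins 54 mm behind the grasp point. The pads swing forward as they close: fully open they stand 13 mm farther back than shut.
Start: joints at [-0.108, 0.477, 0.022, 1.555, -0.011, 1.109, -0.083], TCP at [0.675, 0, 0.231] pointing down, gripper open.
Joint ranges: [-2.96, 2.96], [-0.34, 2.1], [-1.41, 1.46], [0.24, 2.44], [-1.37, 4.51], [0.17, 1.92], [-2.96, 2.96]. Speed limits (rad/s): [2.39, 2.39, 3.14, 3.14, 3.14, 3.14, 3.14].

## Interface

Orientations are given as a unit quaternion [w, x, y, z].
In Python, from station import telemetry, viewer, job, search_frame, cut_out gives the robot as it stands. The module is installed in compiled form; this text tells all that it offers.
- The arm moves only by the shell command python3 -m crank 'ROWS' [FORCE]. ROWS is JSON, a list of rows, each an object with "delta_rot": the turn, a rotation vector about the tool's x, y, z in degrees, a list of three; "xyz": the shift along the tool's x, y, z in m, a list of three; "fingers": the gripper command: -1 is fully open, 1 is shut, values between are in proportion. In form: [{"delta_rot": [ax, ay, az], "xyz": [dx, dy, dz], "fingers": fingers}, ...]. A call has 1 to 10 rows; each row is the pose to reach, as a shift and turn from the pose commanded when the call began, along the tool's axes at that moment; what a row does not reach only later rows make up. A row lasts 1/10 s, in which the tool goes at most 50 mm and 8.59 degrees, less where a joint would pass 70% of its speed; a pose out of reach is approached as far as the arm can. A call with a gripper value outside its range is refused whole. The fingers move at their own pace and stop on an object; FORCE is the grip in N (left out, the last holds). Time passes only in rows, so rows that repeat a pose let the fingers close. It gives the time, the measured TCP pose, the force, the opening and the grip force at its end, in the units of the state.
- telemetry.get_obs(): the state, without advancing time (a new reading comes with each control period).
- viewer.read_camera(name): name is "scene" or "side" or "wrist"; returns a dict with "img" (384x512x3 uint8, red, green, blue), "fx", "fy", "cx", "cy" (pixels), "origin" and "rotation" of the camera in the world. Camera axes: x right, y up, looking along -z (the intrinsics and any distortion apply to the point x, -y, -z); pixel columns grow to the right and rows downward; lengths in m; the calibration is good to about 2 mm. A picture is of the moment at which its call begins. There is no depth.
- job.hand_in(): hands the job in; it is judged then, once.
Trained networks look in the newest picture that a camera, given by its name, has taken for a name from the list of things; names that differ only in an ending like _2 or _b are one class to them, and where a whole thing is asked for, a point or a joint stands for the part that bears it (a point fixed in the world has none). Each returns a list of dicts, best first, with "score" (0 to 1); they miss things now and then, are a little off and sometimes report something else, mostly with a low value. They report only what shows in the picture. A call takes as long as a camera call. They do not tell look-alikes from the thing itself.
- search_frame(camera, thing): "pixel" ([column, row] in pixels, amid what is visible of it).
- cut_out(camera, thing): "pixels" (384x512 bool, what is visible of it) and "pixel" ([column, row] in pixels, amid what is visible of it).
The state is a dict: "t": time; "q": joint angles; "joint_vel": joint speeds; "joint_torque": joint torques, N m; "eef_pos": TCP position; "tool_rot": TCP orientation; "contact_force": force on the tool from outside, world axes, zero at the start; "torque": the same for the moment, N m; "gripper_width": opening from 0.0 (shut) to 1.0 (fully open); "grasp_force": force on a finger pad.
Only numpy, scipy, OpenCV 4.12 (cv2) and the standard library are available. Lean on these libraries where they do the work, as an engineer would, in place of code of your own. Each camera call takes 0.05 s, during which the arm holds its last target. There are 200 camera calls.

## Task

Push the loose orange anodised tube section fully home in the drilling jig, so that it lies square against the two side pins and the end pin. Then pull up the red lock plunger on the blue sliding stop, slide the stop to the next hole towards the tube and let the lock pin go fully home in it. Finish while still holding the red knob with the pin engaged and the tube still against its pins, and leave the other things on the table where they are.

Things in the scene. Friction and masses are not known exactly. Their poses are not given: they have to be found in the camera images.
- jig: Fixed drilling jig: flat aluminium bed, top 18 mm above the table, x -85 to +45, y -175 to +156 mm in its own axes; origin on the table surface, x roughly away from the robot; position and yaw vary. Brass pins 12 mm across stand 20 mm above the bed: side pins at x 18.5, y -125 and -15; end pin at x 0, y -156. Square 12 mm index holes at x 0, y +34, +84 (stop starts here), +134.
- tube_home (a point): Point fixed on the jig where the tube's centre is when the tube is fully home against all three pins: at x 0, y -70 mm of the jig and 28 mm above the table; axes as the jig's.
- tube_center (a point): Centre (half-way up) of the loose orange anodised tube section, 160 mm long (own y), 25 mm wide (own x), 20 mm tall, about 0.16 kg. It starts on the bed, askew by up to 0.12 rad, its centre 20 to 35 mm short of home along jig +x and 10 to 18 mm short along jig -y. It slides on the bed.
- next_hole (a point): Mouth, at bed height, of the index hole into which the stop is to go: the one nearest the tube, 50 mm from the starting hole in the jig's -y direction.
- knob_top (a point): Centre of the top face of the red plunger knob, an upright cylinder 26 mm across, 32 mm tall, on the lock pin's axis. Pin home: knob top 84 mm, knob underside 52 mm above the table; the steel boss below it (28 mm across) ends at 49 mm. Moves with the stop and plunger; axes as the jig's.
- stop_block (a joint): Travel (m) of the blue sliding stop, a block 44 mm along jig y, 56 mm along x, top 41 mm above the table: 0 at the starting hole, +0.050 at the next hole towards the tube (jig -y), -0.050 at the one away from it. Rubs with about 1.5 N; held to about 1 mm while its pin is in a hole. At the next hole its face clears a fully home tube by 2 mm.
- plunger (a joint): Lift (m) of the lock plunger: 0 with the pin fully home in a hole, 0.010 when the pin tip is level with the bed and rides on it, 0.016 at most. A spring pushes it down with 3 N at 0 and 6 N at full lift; let go, it snaps down.
- offcut: Green square-ended tube offcut, 70 x 25 x 20 mm, lying on the table in front of the jig; origin on its underside. To be left alone.
- awl: Black-handled awl, 160 mm long, lying on the table in front of the jig. To be left alone.
- rivet_jar: Small jar with a steel lid, 48 mm wide, 50 mm tall, behind the jig; origin on its underside. To be left alone.
- tape_roll: Yellow ring-shaped tape roll, 76 mm wide, 24 mm tall, lying flat behind the jig; origin on its underside. To be left alone.
- cone_white: White thread cone, 62 mm wide, 102 mm tall, standing to one side of the jig; origin on its underside. To be left alone.
- cone_black: Black thread cone, 62 mm wide, 102 mm tall, standing to one side of the jig; origin on its underside. To be left alone.
- hammer: Hammer with a wooden handle lying at the left side of the table. To be left alone.
- tube: The same loose tube section; origin at the centre of its underside, axes as above.
There are look-alikes about, which are no part of the job. Of the things that look like the tube, the smallest one is meant.

How it is judged:
On the way, in this order (a step that is already met when the one before it is completed fails the run):
1. the tube lies square against the side pins and the end pin, the stop still in its starting hole (x of tube_center in the frame of tube_home between -0.002 and 0.002 m and y of tube_center in the frame of tube_home between -0.002 and 0.0025 m and angle between the y axis of tube_center and the y axis of tube_home, either way round below 0.03 rad and z of tube_center in the frame of tube_home between -0.003 and 0.003 m and value of joint stop_block between -0.004 and 0.004 m and value of joint plunger below 0.004 m), for 0.2 s.
2. the lock plunger is pulled up clear of its hole (value of joint plunger above 0.0085 m), for 0.05 s.
3. the stop is in the next hole with its pin home (value of joint stop_block between 0.047 and 0.053 m and value of joint plunger below 0.002 m), for 0.2 s.
At the end, for the whole second after the job is handed in: The tube's centre is within 2 mm of home across and 2.5 mm along (square to 0.03 rad, lying on the bed); the stop is within 3 mm of the next hole (joint 0.050) with the plunger less than 2 mm from fully down; the fingers are on the knob with more than 2 N; tube and stop are still (all of step 3 and x of tube_center in the frame of tube_home between -0.002 and 0.002 m and y of tube_center in the frame of tube_home between -0.002 and 0.0025 m and angle between the y axis of tube_center and the y axis of tube_home, either way round below 0.03 rad and z of tube_center in the frame of tube_home between -0.003 and 0.003 m and contact force between plunger and the fingers above 2 N and linear speed of tube below 0.02 m/s and velocity of joint stop_block between -0.01 and 0.01 m/s); the arm keeps its last pose, push and grip.
It fails at once if another thing on the table is moved more than 25 mm (distance of any of offcut, awl, rivet_jar, tape_roll, cone_white, cone_black, hammer from where it was at the start of the episode above 0.025 m).
It also fails if it takes over 45 s, if anything falls off the work surface, if the arm or the gripper's body presses on something with over 40 N, if the wrist force passes 120 N, or if a joint passes its speed limit or range.

## Working session

There is one attempt and no reset: what is moved stays moved. The work goes in short steps, Python scripts to look and compute and a shell command to move; the robot and the scene stay as the last step left them, time stands still between calls to the robot, and variables do not carry over. Pictures are saved under pics/ and viewed, at most 10 in all, crops included, and the job is handed in when it is done.

```bash
mkdir -p pics
python3 - <<'E'
from station import telemetry, viewer, job, search_frame, cut_out
import cv2,numpy as np
ims=[]
for c in ["scene","side"]:
    r=viewer.read_camera(c); ims.append(r["img"]); print(c,r["fx"],r["fy"],r["cx"],r["cy"],np.round(r["origin"],3),np.round(r["rotation"],3).tolist(),[k for k in r])
    for th in ["tube","jig","knob_top","stop_block","offcut"]:
        for d in cut_out(c,th)[:4]: print(c,th,round(d["score"],2),np.round(d["pixel"]),d["pixels"].sum())
o=telemetry.get_obs(); print(o)
for c,i in zip(["scene","side"],ims): cv2.imwrite(f"pics/{c}.png",cv2.resize(i[:,:,::-1],(800,600),interpolation=cv2.INTER_CUBIC))
E
```

```text
scene 350.17378624021666 350.17378624021666 257.76790417869876 187.06172750887026 [1.11  0.12  0.755] [0.617, 0.248, 0.281, 0.691] ['img', 'fx', 'fy', 'cx', 'cy', 'origin', 'rotation']
scene tube 0.91 [158. 167.] 914
scene tube 0.89 [332. 163.] 864
scene tube 0.64 [246. 222.] 497
scene jig 0.73 [263. 234.] 4391
scene knob_top 0.61 [286. 224.] 134
scene stop_block 0.63 [287. 233.] 396
scene offcut 0.55 [244. 189.] 245
side 451.41317270859827 451.41317270859827 252.69590580975407 185.92310717760301 [0.346 1.016 1.079] [-0.085, -0.026, 0.378, 0.922] ['img', 'fx', 'fy', 'cx', 'cy', 'origin', 'rotation']
side tube 0.89 [319. 267.] 968
side tube 0.74 [243. 186.] 343
side tube 0.57 [310. 143.] 616
side jig 0.94 [237. 204.] 2997
side jig 0.27 [226. 211.] 320
side knob_top 0.62 [224. 202.] 99
side stop_block 0.69 [226. 212.] 304
side offcut 0.73 [217. 308.] 754
side offcut 0.48 [284. 192.] 152
{'t': 0.6, 'q': array([-0.10808512,  0.4769394 ,  0.02237412,  1.55539055, -0.01150603,
        1.10929591, -0.08311699]), 'joint_vel': array([-6.65808724e-04, -3.82740044e-05, -6.98236343e-04, -3.07406861e-05,
        7.64869970e-04,  2.26140073e-03, -5.26560856e-04]), 'joint_torque': array([-1.03169345e-04, -5.96007407e+01,  1.60555299e+00, -2.81420106e+01,
        1.23321597e-02,  1.75492911e-03, -1.04136808e-05]), 'eef_pos': array([6.75025300e-01, 1.55105648e-05, 2.31352067e-01]), 'tool_rot': array([1.83745035e-05, 7.07118294e-01, 7.07095266e-01, 4.67399619e-05]), 'contact_force': array([-0.57697237, -0.4175778 ,  0.64497668]), 'torque': array([-0.02169968, -0.00407064, -0.00183161]), 'grasp_force': 0.0, 'gripper_width': 1.0035727488201884}
```

View pics/scene.png

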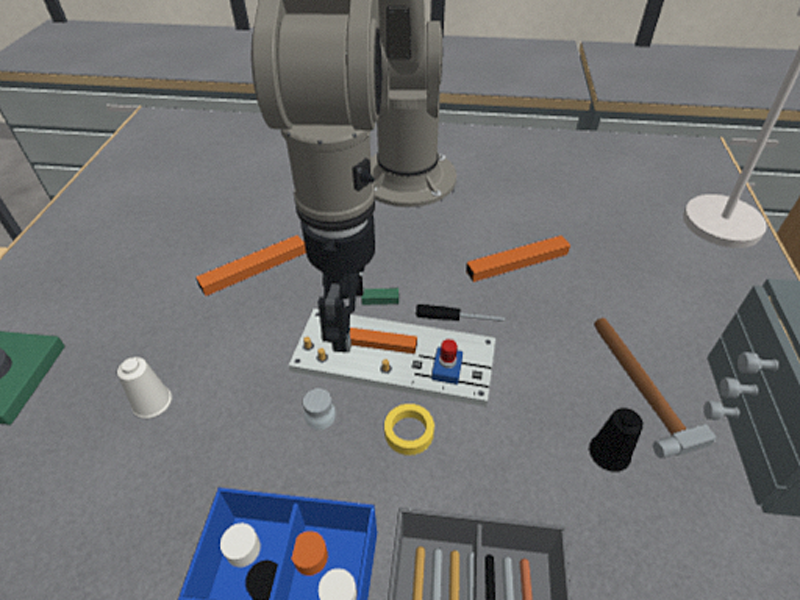

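View pics/side.png

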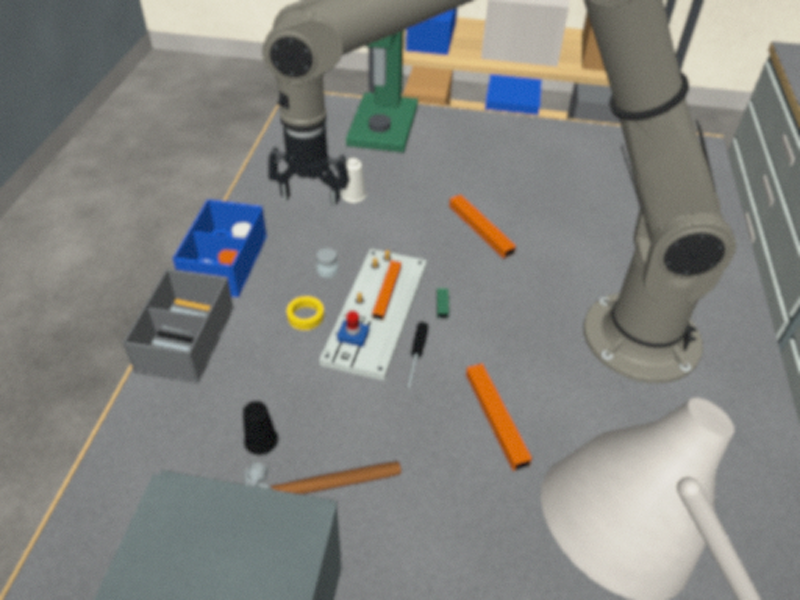

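The scene shows three orange tubes. In network pixels they are at (158,167), (332,163) and (246,222). The one at (246,222), side view (243,186), is the smallest and lies on the jig, so it is the one meant. I'll confirm it in an enlarged crop.

Run:
```python
from station import *
from station import viewer
import cv2,numpy as np
a=viewer.read_camera("scene")["img"][195:265,180:325,::-1]
b=viewer.read_camera("side")["img"][150:250,195:285,::-1]
w=viewer.read_camera("wrist"); print(w["fx"],w["origin"],w["rotation"])
np.save("w.npy",w["img"])
A=cv2.resize(a,None,fx=3,fy=3,interpolation=cv2.INTER_CUBIC)
B=cv2.resize(b,None,fx=3.5,fy=3.5,interpolation=cv2.INTER_CUBIC)
W=cv2.resize(w["img"][:,:,::-1],(480,360))
C=np.zeros((600,800,3),np.uint8); C[:210,:435]=A; C[:350,480:795]=B; C[230:590,:480]=W
cv2.imwrite("pics/c1.png",C)
```

```text
308.23465994395576 [0.67573699 0.0734631  0.37297551] [ 9.89385106e-01 -1.45315950e-01 -5.98211722e-04  1.72591762e-04]
```

View pics/c1.png

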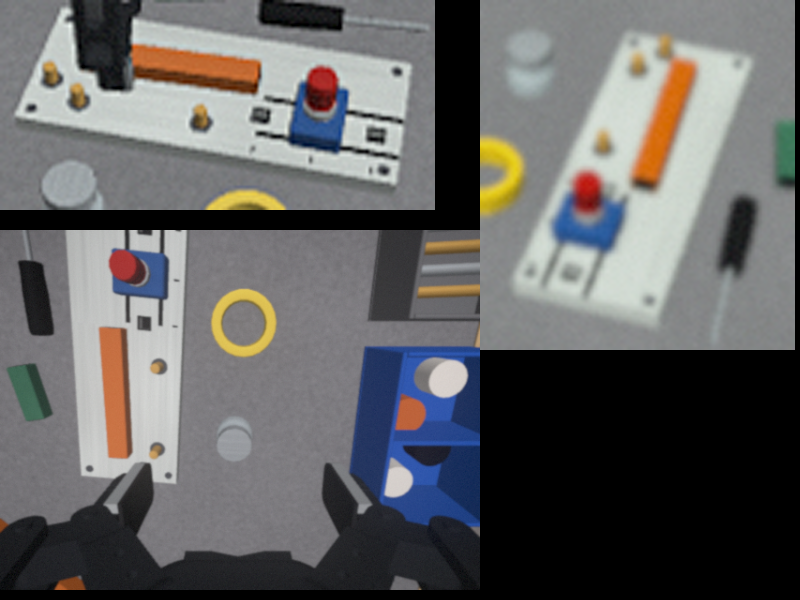

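The crop confirms it: the small tube lies on the jig bed. In the wrist image it is centred at about (116,392) of the 480-wide crop, with the hole at (145,323), the side pins at (157,367) and (156,450), and the knob at (122,265). Next I'll fit the jig pose.

```bash
cat > h.py <<'E'
from station import telemetry, viewer, job, search_frame, cut_out
import cv2,numpy as np
from scipy.spatial.transform import Rotation as R
from scipy.optimize import least_squares
def cam(n):
    c=viewer.read_camera(n); q=np.array(c["rotation"]); c["R"]=R.from_quat(q[[1,2,3,0]]).as_matrix(); return c
def proj(c,P):
    p=(np.atleast_2d(P)-c["origin"])@c["R"]; return np.c_[c["cx"]+c["fx"]*p[:,0]/-p[:,2], c["cy"]+c["fy"]*p[:,1]/p[:,2]]
def back(c,uv,z):
    uv=np.atleast_2d(uv); d=np.c_[(uv[:,0]-c["cx"])/c["fx"],-(uv[:,1]-c["cy"])/c["fy"],-np.ones(len(uv))]@c["R"].T
    return c["origin"]+d*((z-c["origin"][2])/d[:,2])[:,None]
def rect(mask):
    k=cv2.findContours(mask.astype(np.uint8),0,1)[0]; k=max(k,key=cv2.contourArea); return cv2.boxPoints(cv2.minAreaRect(k))
E
python3 - <<'E'
from h import *
c=cam("wrist"); img=c["img"].astype(int); s=512/480
hsv=cv2.cvtColor(c["img"],cv2.COLOR_RGB2HSV)
def blob(x,y,r,f):
    x,y=int(x*s),int((y-230)*s); m=f(hsv[y-r:y+r+1,x-r:x+r+1].astype(int)); v,u=np.nonzero(m); return [u.mean()+x-r,v.mean()+y-r],m.sum()
hole=blob(145,323,10,lambda h:h[...,2]<120)
p1=blob(157,367,10,lambda h:(h[...,1]>110)&(h[...,2]>130)); p2=blob(156,450,10,lambda h:(h[...,1]>110)&(h[...,2]>130))
print(hole,p1,p2)
for d in cut_out("wrist","jig")[:1]:
    k=cv2.findContours(d["pixels"].astype(np.uint8),0,1)[0]; k=max(k,key=cv2.contourArea); print("jig approx",cv2.approxPolyDP(k,6,True)[:,0].tolist())
    print(back(c,cv2.approxPolyDP(k,6,True)[:,0],.018)[:,:2].round(3).tolist())
print("hole",back(c,hole[0],.018).round(4),"pins(z36)",back(c,[p1[0],p2[0]],.034).round(4))
m=(hsv[...,0]<14)&(hsv[...,1]>120)&(hsv[...,2]>90); m[:,:90]=0;m[:,150:]=0; m[:70]=0;m[260:]=0
# top face brighter: print rect of all
for thr in (90,190): 
    mm=m&(hsv[...,2]>thr); r=rect(mm); print(thr,mm.sum(),r.round(1).tolist(),back(c,r,.038)[:,:2].round(4).tolist())
for d in search_frame("wrist","knob_top")[:1]: print("knob",d["pixel"],d["score"],back(c,d["pixel"],.075))
C=c["img"][:280,60:220,::-1]; cv2.imwrite("pics/c2.png",cv2.resize(C,None,fx=2.1,fy=2.1,interpolation=cv2.INTER_CUBIC))
E
```

```text
([np.float64(153.46268656716418), np.float64(99.1044776119403)], np.int64(201)) ([np.float64(165.95348837209303), np.float64(146.47674418604652)], np.int64(86)) ([np.float64(164.96629213483146), np.float64(236.57303370786516)], np.int64(89))
jig approx [[70, 0], [86, 260], [122, 264], [156, 247], [165, 268], [186, 269], [201, 0]]
[[0.491, 0.173], [0.462, -0.119], [0.507, -0.125], [0.553, -0.101], [0.562, -0.131], [0.589, -0.132], [0.623, 0.173]]
hole [[0.5665 0.0776 0.018 ]] pins(z36) [[ 0.5806  0.0279  0.034 ]
 [ 0.5707 -0.0795  0.034 ]]
90 3491 [[105.69999694824219, 104.0999984741211], [132.60000610351562, 102.4000015258789], [141.39999389648438, 241.60000610351562], [114.4000015258789, 243.3000030517578]] [[0.5225, 0.0724], [0.5508, 0.0741], [0.5434, -0.0841], [0.5111, -0.0863]]
190 2702 [[105.5999984741211, 104.0999984741211], [126.19999694824219, 102.5999984741211], [136.39999389648438, 241.8000030517578], [115.80000305175781, 243.3000030517578]] [[0.5225, 0.0724], [0.5441, 0.0739], [0.5374, -0.0844], [0.5127, -0.0864]]
knob [140.5, 37.7] 0.86 [[0.57748334 0.12816213 0.075     ]]
```

```bash
python3 -m crank '[{"delta_rot":[0,0,1.5],"xyz":[-0.002,-0.04,0.02],"fingers":-1},{"delta_rot":[0,0,3],"xyz":[-0.004,-0.08,0.05],"fingers":-1},{"delta_rot":[0,0,3.2],"xyz":[-0.006,-0.12,0.08],"fingers":-1},{"delta_rot":[0,0,3.2],"xyz":[-0.006,-0.146,0.10],"fingers":-1},{"delta_rot":[0,0,3.2],"xyz":[-0.006,-0.146,0.10],"fingers":-1}]' 30
python3 - <<'E'
from h import *
c=cam("wrist"); hsv=cv2.cvtColor(c["img"],cv2.COLOR_RGB2HSV)
print(telemetry.get_obs()["eef_pos"],telemetry.get_obs()["contact_force"])
cv2.imwrite("pics/c3.png",c["img"][:,:,::-1])
O=np.array([.5631,.0438]);yw=-.1
X=np.array([np.cos(yw),np.sin(yw)]);Y=np.array([-X[1],X[0]])
for n,x,y,z in [("pin1",.0185,-.015,.038),("pin2",.0185,-.125,.038),("end",0,-.156,.038),("hole",0,.034,.018)]:
    print(n,proj(c,np.r_[O+x*X+y*Y,z]).round(1))
for d in cut_out("wrist","tube")[:3]: print(d["score"],d["pixel"],d["pixels"].sum(),back(c,d["pixel"],.036))
E
```

```text
t: 1.4
eef_pos: [0.5229, -0.0065, 0.1284]
tool_rot: [-0.003, 0.727, 0.687, -0.003]
contact_force: [-0.2, 0.6, 0.7]
gripper_width: 1.001
grasp_force: 0.0
[ 0.52666587 -0.00617576  0.13030924] [0.430866   0.0446468  0.34587277]
pin1 [[326.  153.9]]
pin2 [[311.6 281.7]]
end [[287.2 311.5]]
hole [[303.6  85.3]]
0.85 [74.5, 378.9] 325 [[ 0.33966885 -0.17988752  0.036     ]]
0.76 [262.2, 183.4] 5966 [[0.53089932 0.00617958 0.036     ]]
```

View pics/c3.png

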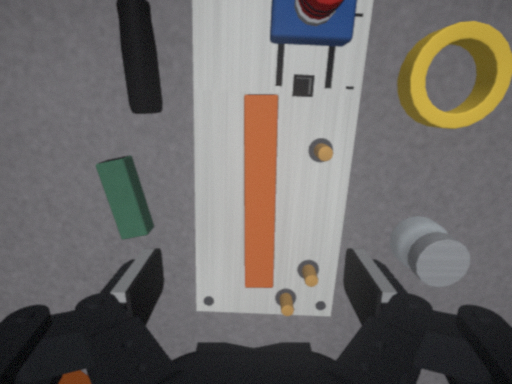

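The view shows the tube corners at about (245,94), (278,94), (273,287) and (245,287). The pins are at (324,152), (311,279) and (287,308), which agrees with the fitted jig pose.

Run:
```python
from h import *
c=cam("wrist"); hsv=cv2.cvtColor(c["img"],cv2.COLOR_RGB2HSV)
m=(hsv[...,0]<14)&(hsv[...,1]>150); m[:,:230]=0;m[:,290:]=0;m[:75]=0
v,u=np.nonzero(m); P=back(c,np.c_[u,v],.038)[:,:2].astype(np.float32)
r=cv2.minAreaRect(P*1000); print(r)
def pin(u,v):
    w=hsv[v-16:v+17,u-12:u+13].astype(int); mm=(w[...,1]>110)&(w[...,0]>12)&(w[...,2]>190); b,a=np.nonzero(mm); return [a.mean()+u-12,b.mean()+v-16],mm.sum()
for p in [(324,152),(311,276),(287,304)]: q=pin(*p); print(q,back(c,q[0],.036).round(4))
h=hsv[70:100,288:318,2]<110; b,a=np.nonzero(h); print("hole",back(c,[a.mean()+288,b.mean()+70],.018))
print(telemetry.get_obs()["eef_pos"])
```

```text
((528.1905517578125, -6.287803649902344), (156.36337280273438, 22.590688705444336), 86.54083251953125)
([np.float64(nan), np.float64(nan)], np.int64(0)) [[nan nan nan]]
([np.float64(nan), np.float64(nan)], np.int64(0)) [[nan nan nan]]
([np.float64(nan), np.float64(nan)], np.int64(0)) [[nan nan nan]]
hole [[0.57000419 0.07826319 0.018     ]]
[ 0.53057834 -0.0058337   0.1321899 ]<stdin>:7: RuntimeWarning: Mean of empty slice.
  ret = ret.dtype.type(ret / rcount)
```

```bash
python3 -m crank '[{"delta_rot":[0,0,0],"xyz":[0,-0.001,0.04],"fingers":-1},{"delta_rot":[0,0,0],"xyz":[0,-0.001,0.08],"fingers":-1},{"delta_rot":[0,0,0],"xyz":[0,-0.001,0.10],"fingers":-1},{"delta_rot":[0,0,0],"xyz":[0,-0.001,0.109],"fingers":-1},{"delta_rot":[0,0,0],"xyz":[0,-0.001,0.109],"fingers":0.5},{"delta_rot":[0,0,0],"xyz":[0,-0.001,0.109],"fingers":1},{"delta_rot":[0,0,0],"xyz":[0,-0.001,0.109],"fingers":1},{"delta_rot":[0,0,0],"xyz":[0,-0.001,0.109],"fingers":1},{"delta_rot":[0,0,0],"xyz":[0,-0.001,0.109],"fingers":1},{"delta_rot":[0,0,0],"xyz":[0,-0.001,0.109],"fingers":1}]' 25
```

```text
t: 2.55
eef_pos: [0.5289, -0.0059, 0.0235]
tool_rot: [0.001, 0.727, 0.687, 0.001]
contact_force: [-2.4, -0.1, 6.2]
gripper_width: 0.284
grasp_force: 25.6
```

```bash
python3 -m crank '[{"delta_rot":[0,0,0.5],"xyz":[-0.002,0.004,-0.001],"fingers":1},{"delta_rot":[0,0,1],"xyz":[-0.004,0.008,-0.001],"fingers":1},{"delta_rot":[0,0,1.5],"xyz":[-0.007,0.013,-0.001],"fingers":1},{"delta_rot":[0,0,2],"xyz":[-0.010,0.018,-0.001],"fingers":1},{"delta_rot":[0,0,2.5],"xyz":[-0.013,0.022,-0.001],"fingers":1},{"delta_rot":[0,0,2.5],"xyz":[-0.014,0.024,-0.001],"fingers":1},{"delta_rot":[0,0,2.5],"xyz":[-0.014,0.024,-0.001],"fingers":1},{"delta_rot":[0,0,2.5],"xyz":[-0.014,0.024,-0.001],"fingers":1}]'
python3 - <<'E'
from h import *
c=cam("wrist"); print(telemetry.get_obs()["eef_pos"],telemetry.get_obs()["contact_force"])
cv2.imwrite("pics/c4.png",c["img"][:,:,::-1])
E
```

```text
t: 3.35
eef_pos: [0.5513, -0.0209, 0.0235]
tool_rot: [-0.0, 0.741, 0.671, 0.0]
contact_force: [-1.5, 1.7, 4.9]
gripper_width: 0.287
grasp_force: 25.4
[ 0.55129412 -0.02086438  0.02348887] [-2.91441142  3.154102    5.25580737]
```

View pics/c4.png

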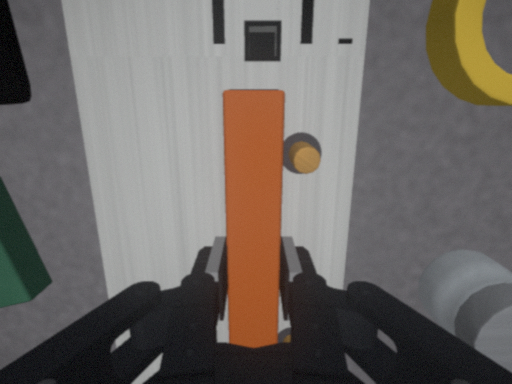

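The tube looks square to the bed, with its right edge at column 284. The side pin at (303,157) is a few mm away. I'll creep on.

```bash
python3 -m crank '[{"delta_rot":[0,0,0],"xyz":[0,0.001,0],"fingers":1},{"delta_rot":[0,0,0],"xyz":[0,0.002,0],"fingers":1},{"delta_rot":[0,0,0],"xyz":[0,0.003,0],"fingers":1},{"delta_rot":[0,0,0],"xyz":[0,0.004,0],"fingers":1},{"delta_rot":[0,0,0],"xyz":[0,0.005,0],"fingers":1},{"delta_rot":[0,0,0],"xyz":[0,0.005,0],"fingers":1}]'
```

```text
t: 4.0
eef_pos: [0.5514, -0.0209, 0.0235]
tool_rot: [-0.004, 0.741, 0.671, -0.003]
contact_force: [-16.4, 4.4, 23.0]
gripper_width: 0.289
grasp_force: 27.5
```

```bash
python3 -m crank '[{"delta_rot":[0,0,0],"xyz":[-0.001,0,0],"fingers":1},{"delta_rot":[0,0,0],"xyz":[-0.002,0,0],"fingers":1},{"delta_rot":[0,0,0],"xyz":[-0.003,0,0],"fingers":1},{"delta_rot":[0,0,0],"xyz":[-0.004,0,0],"fingers":1},{"delta_rot":[0,0,0],"xyz":[-0.004,0,0],"fingers":1}]'
```

```text
t: 4.5
eef_pos: [0.5553, -0.024, 0.0235]
tool_rot: [-0.001, 0.741, 0.672, 0.0]
contact_force: [-4.5, 5.4, 7.9]
gripper_width: 0.285
grasp_force: 25.7
```

```bash
python3 -m crank '[{"delta_rot":[0,0,0],"xyz":[0,0,-0.001],"fingers":1},{"delta_rot":[0,0,0],"xyz":[0,0,-0.0015],"fingers":1},{"delta_rot":[0,0,0],"xyz":[0,0,-0.0015],"fingers":1}]'
```

```text
t: 4.8
eef_pos: [0.5552, -0.0247, 0.0241]
tool_rot: [-0.001, 0.741, 0.671, -0.0]
contact_force: [-2.4, 5.6, -2.2]
gripper_width: 0.288
grasp_force: 25.1
```

```bash
python3 -m crank '[{"delta_rot":[0,0,0],"xyz":[-0.001,0.001,0],"fingers":1},{"delta_rot":[0,0,0],"xyz":[-0.001,0.002,0],"fingers":1},{"delta_rot":[0,0,0],"xyz":[-0.001,0.002,0],"fingers":1}]'
```

```text
t: 5.1
eef_pos: [0.5553, -0.0247, 0.024]
tool_rot: [-0.003, 0.741, 0.672, -0.001]
contact_force: [-6.6, 7.5, 3.3]
gripper_width: 0.283
grasp_force: 25.8
```

```bash
python3 -m crank '[{"delta_rot":[0,0,0],"xyz":[-0.001,0.001,0],"fingers":1},{"delta_rot":[0,0,0],"xyz":[-0.002,0.002,-0.001],"fingers":1},{"delta_rot":[0,0,0],"xyz":[-0.003,0.002,-0.001],"fingers":1},{"delta_rot":[0,0,0],"xyz":[-0.003,0.002,-0.001],"fingers":1}]'
python3 - <<'E'
from h import *
c=cam("wrist"); print(telemetry.get_obs()["eef_pos"],telemetry.get_obs()["contact_force"])
cv2.imwrite("pics/c5.png",c["img"][:,:,::-1])
E
```

```text
t: 5.5
eef_pos: [0.5553, -0.0248, 0.024]
tool_rot: [-0.005, 0.74, 0.672, -0.001]
contact_force: [-9.2, 14.7, -1.2]
gripper_width: 0.282
grasp_force: 25.6
[ 0.55529094 -0.02478956  0.02404434] [-9.25440078 15.57565053 -1.11854454]
```

View pics/c5.png

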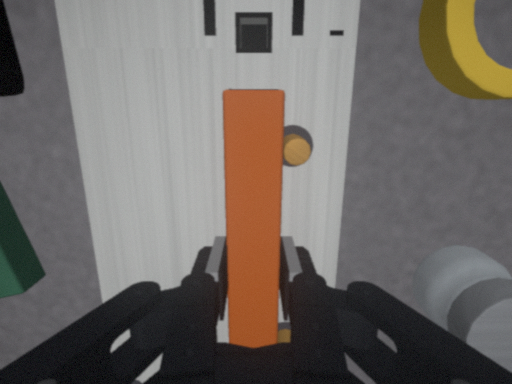

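The tube's edge now touches the side pin at (297,149). The arm stalls in both x and y under about 10 to 15 N and agrees with the estimated home to about 1 mm, so the tube is home. I'll release it, rise and look.

```bash
python3 -m crank '[{"delta_rot":[0,0,0],"xyz":[0.001,0,0],"fingers":0.2},{"delta_rot":[0,0,0],"xyz":[0.002,-0.001,0],"fingers":0},{"delta_rot":[0,0,0],"xyz":[0.002,-0.001,0],"fingers":0},{"delta_rot":[0,0,0],"xyz":[0.002,-0.001,-0.03],"fingers":0},{"delta_rot":[0,0,0],"xyz":[0.002,-0.001,-0.075],"fingers":0},{"delta_rot":[0,0,0],"xyz":[0.002,-0.001,-0.12],"fingers":-1},{"delta_rot":[0,0,0],"xyz":[0.002,-0.001,-0.12],"fingers":-1},{"delta_rot":[0,0,0],"xyz":[0.002,-0.001,-0.12],"fingers":-1}]'
python3 - <<'E'
from h import *
c=cam("wrist"); print(telemetry.get_obs()["eef_pos"],telemetry.get_obs()["contact_force"])
hsv=cv2.cvtColor(c["img"],cv2.COLOR_RGB2HSV)
m=((hsv[...,0]<11)&(hsv[...,1]>150)).astype(np.uint8); n,l,s,ce=cv2.connectedComponentsWithStats(m)
for i in range(1,n):
    if s[i,4]>1500:
        v,u=np.nonzero(l==i); r=cv2.minAreaRect((back(c,np.c_[u,v],.038)[:,:2]*1000).astype(np.float32)); print(s[i],r)
for d in search_frame("wrist","knob_top")[:2]: print("knob",d["pixel"],d["score"],back(c,d["pixel"],.08))
cv2.imwrite("pics/c6.png",c["img"][:,:,::-1])
E
```

```text
t: 6.35
eef_pos: [0.5597, -0.0289, 0.1471]
tool_rot: [0.001, 0.742, 0.671, 0.001]
contact_force: [-0.1, -0.3, -0.1]
gripper_width: 0.98
grasp_force: 0.0
[ 0.5584791  -0.0287526   0.14570071] [-0.04213279 -0.39531079  0.42446294]
[ 232   92   30  181 4186] ((556.1278686523438, -25.123626708984375), (156.68441772460938, 23.037002563476562), 84.26492309570312)
```

View pics/c6.png

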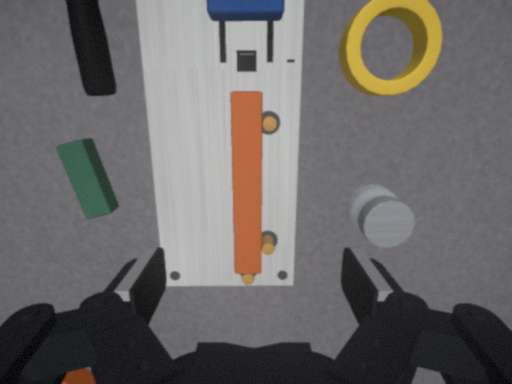

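The tube touches all three pins, at (270,122), (268,240) and (248,279), and is square at yaw −0.10. Next I'll move towards the knob and measure it on the way.

```bash
python3 -m crank '[{"delta_rot":[0,0,0],"xyz":[0.04,0,0],"fingers":-1},{"delta_rot":[0,0,0],"xyz":[0.08,-0.001,0],"fingers":-1},{"delta_rot":[0,0,0],"xyz":[0.1,-0.001,0],"fingers":-1},{"delta_rot":[0,0,0],"xyz":[0.1,-0.001,0],"fingers":-1},{"delta_rot":[0,0,0],"xyz":[0.1,-0.001,0],"fingers":-1}]' 40
python3 - <<'E'
from h import *
c=cam("wrist"); o=telemetry.get_obs(); print(o["eef_pos"],o["tool_rot"])
hsv=cv2.cvtColor(c["img"],cv2.COLOR_RGB2HSV)
for d in cut_out("wrist","knob_top")[:2]:
    m=d["pixels"]; v,u=np.nonzero(m); print("knob",d["pixel"],d["score"],m.sum(),u.min(),u.max(),v.min(),v.max(),back(c,d["pixel"],.075))
for P in ([.571,.128],[.575,.128]): print(proj(c,np.r_[P,.084]),proj(c,np.r_[P,.052]))
cv2.imwrite("pics/c7.png",c["img"][:,:,::-1])
E
```

```text
t: 6.95
eef_pos: [0.5666, 0.071, 0.1442]
tool_rot: [-0.0, 0.741, 0.671, -0.001]
contact_force: [0.5, -0.5, 0.2]
gripper_width: 1.006
grasp_force: 0.0
[0.56681126 0.07004058 0.14456021] [-2.05208094e-04  7.41792458e-01  6.70628234e-01 -1.29602792e-03]
knob [254.1, 125.7] 0.56 1268 231 270 109 149 [[0.57379158 0.1295774  0.075     ]]
[[250.03221275 129.64077689]] [[250.52196925 126.01930316]]
[[256.23081668 129.01737286]] [[255.88981785 125.47758652]]
```

View pics/c7.png

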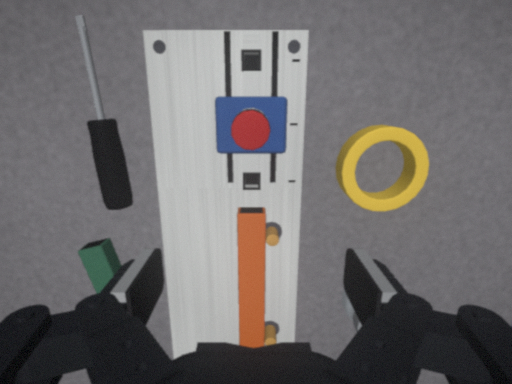

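The picture shows the knob top face centred at (250,130), which gives (0.571, 0.128). That agrees with the jig model. The next step is to go over the knob, descend and grip.

```bash
python3 -m crank '[{"delta_rot":[0,0,0],"xyz":[0.035,-0.001,0],"fingers":-1},{"delta_rot":[0,0,0],"xyz":[0.058,-0.002,0.01],"fingers":-1},{"delta_rot":[0,0,0],"xyz":[0.058,-0.002,0.05],"fingers":-1},{"delta_rot":[0,0,0],"xyz":[0.058,-0.002,0.08],"fingers":-1},{"delta_rot":[0,0,0],"xyz":[0.058,-0.002,0.086],"fingers":-1},{"delta_rot":[0,0,0],"xyz":[0.058,-0.002,0.086],"fingers":0},{"delta_rot":[0,0,0],"xyz":[0.058,-0.002,0.086],"fingers":0.5},{"delta_rot":[0,0,0],"xyz":[0.058,-0.002,0.086],"fingers":1},{"delta_rot":[0,0,0],"xyz":[0.058,-0.002,0.086],"fingers":1},{"delta_rot":[0,0,0],"xyz":[0.058,-0.002,0.086],"fingers":1}]' 40
```

```text
t: 8.05
eef_pos: [0.5705, 0.1299, 0.0613]
tool_rot: [-0.001, 0.741, 0.671, -0.0]
contact_force: [-5.6, -0.5, 9.7]
gripper_width: 0.287
grasp_force: 38.9
```

```bash
python3 -m crank '[{"delta_rot":[0,0,0],"xyz":[0,0,0],"fingers":1},{"delta_rot":[0,0,0],"xyz":[0,0,0],"fingers":1},{"delta_rot":[0,0,0],"xyz":[0,0,0],"fingers":1}]' 40
```

```text
t: 8.35
eef_pos: [0.5706, 0.1299, 0.0614]
tool_rot: [-0.0, 0.741, 0.671, -0.0]
contact_force: [-6.0, -0.4, 9.7]
gripper_width: 0.285
grasp_force: 38.9
```

```bash
python3 -m crank '[{"delta_rot":[0,0,0],"xyz":[0,0,-0.004],"fingers":1},{"delta_rot":[0,0,0],"xyz":[0,0,-0.008],"fingers":1},{"delta_rot":[0,0,0],"xyz":[0,0,-0.012],"fingers":1},{"delta_rot":[0,0,0],"xyz":[0,0,-0.015],"fingers":1},{"delta_rot":[0,0,0],"xyz":[0,0,-0.017],"fingers":1},{"delta_rot":[0,0,0],"xyz":[0,0,-0.017],"fingers":1},{"delta_rot":[0,0,0],"xyz":[0,0,-0.017],"fingers":1}]'
```

```text
t: 9.05
eef_pos: [0.5705, 0.1295, 0.0764]
tool_rot: [-0.0, 0.741, 0.671, -0.001]
contact_force: [-3.8, 2.1, -7.0]
gripper_width: 0.286
grasp_force: 39.6
```

```bash
python3 -m crank '[{"delta_rot":[0,0,0],"xyz":[-0.006,0,0],"fingers":1},{"delta_rot":[0,0,0],"xyz":[-0.014,0,0],"fingers":1},{"delta_rot":[0,0,0],"xyz":[-0.022,0,0],"fingers":1},{"delta_rot":[0,0,0],"xyz":[-0.030,0,0],"fingers":1},{"delta_rot":[0,0,0],"xyz":[-0.038,0,0],"fingers":1},{"delta_rot":[0,0,0],"xyz":[-0.044,0,0],"fingers":1},{"delta_rot":[0,0,0],"xyz":[-0.048,0,0],"fingers":1},{"delta_rot":[0,0,0],"xyz":[-0.049,0,0],"fingers":1},{"delta_rot":[0,0,0],"xyz":[-0.049,0,0],"fingers":1}]'
```

```text
t: 9.95
eef_pos: [0.5656, 0.0791, 0.0765]
tool_rot: [-0.0, 0.742, 0.671, -0.001]
contact_force: [-5.3, 0.3, -6.3]
gripper_width: 0.289
grasp_force: 39.7
```

```bash
python3 -m crank '[{"delta_rot":[0,0,0],"xyz":[0,0,0.004],"fingers":1},{"delta_rot":[0,0,0],"xyz":[0,0,0.008],"fingers":1},{"delta_rot":[0,0,0],"xyz":[0,0,0.012],"fingers":1},{"delta_rot":[0,0,0],"xyz":[0,0,0.016],"fingers":1},{"delta_rot":[0,0,0],"xyz":[0,0,0.016],"fingers":1},{"delta_rot":[0,0,0],"xyz":[0,0,0.016],"fingers":1}]'
```

```text
t: 10.55
eef_pos: [0.5658, 0.0794, 0.0615]
tool_rot: [-0.0, 0.742, 0.671, -0.001]
contact_force: [-9.6, -0.1, 3.9]
gripper_width: 0.289
grasp_force: 40.6
```

```bash
python3 -m crank '[{"delta_rot":[0,0,0],"xyz":[0,0,0.0015],"fingers":1},{"delta_rot":[0,0,0],"xyz":[0.0025,0,0.0015],"fingers":1},{"delta_rot":[0,0,0],"xyz":[0.0025,0,0.0015],"fingers":1}]'
python3 - <<'E'
from h import *
for n,b in (("scene",(195,265,180,325)),("side",(150,250,195,285))):
    c=cam(n); i=c["img"][b[0]:b[1],b[2]:b[3],::-1]
    if n=="scene": A=cv2.resize(i,None,fx=3,fy=3,interpolation=cv2.INTER_CUBIC)
    else: B=cv2.resize(i,None,fx=3.5,fy=3.5,interpolation=cv2.INTER_CUBIC)
W=cam("wrist")["img"][:,:,::-1]
C=np.zeros((600,800,3),np.uint8); C[:210,:435]=A; C[:350,480:795]=B; C[230:590,:480]=cv2.resize(W,(480,360))
cv2.imwrite("pics/c8.png",C); o=telemetry.get_obs(); print(o["eef_pos"],o["contact_force"],o["t"])
E
```

```text
t: 10.85
eef_pos: [0.5661, 0.0812, 0.0613]
tool_rot: [0.0, 0.742, 0.671, -0.001]
contact_force: [-13.2, -1.8, 16.3]
gripper_width: 0.289
grasp_force: 42.1
[0.56604716 0.08124521 0.06128739] [-12.2216868   -2.0747048   16.78095379] 11.0
```

View pics/c8.png

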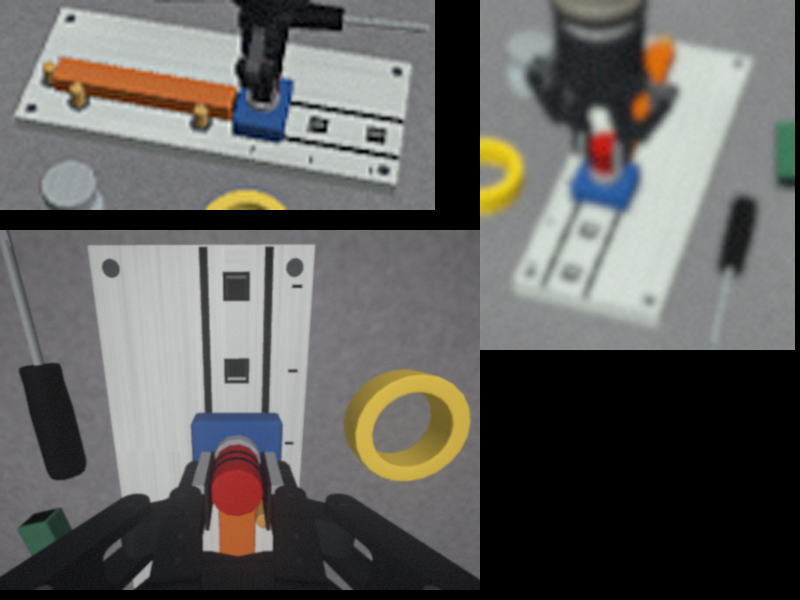

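The stop sits next to the tube end, with the two outer holes showing at (236,287) and (236,371). A small lateral test will show whether the pin is held.

```bash
python3 -m crank '[{"delta_rot":[0,0,0],"xyz":[0.001,0,-0.001],"fingers":1},{"delta_rot":[0,0,0],"xyz":[0.002,0,-0.001],"fingers":1},{"delta_rot":[0,0,0],"xyz":[0.002,0,-0.001],"fingers":1}]'; python3 -m crank '[{"delta_rot":[0,0,0],"xyz":[0,0,0],"fingers":1},{"delta_rot":[0,0,0],"xyz":[-0.002,0,0],"fingers":1},{"delta_rot":[0,0,0],"xyz":[-0.003,0,0],"fingers":1},{"delta_rot":[0,0,0],"xyz":[-0.003,0,0],"fingers":1}]'
```

```text
t: 11.3
eef_pos: [0.566, 0.0814, 0.0614]
tool_rot: [0.001, 0.742, 0.67, -0.002]
contact_force: [-10.1, -6.0, 8.9]
gripper_width: 0.29
grasp_force: 41.2
t: 11.7
eef_pos: [0.566, 0.081, 0.0614]
tool_rot: [-0.0, 0.742, 0.671, -0.001]
contact_force: [-9.1, -0.2, 7.2]
gripper_width: 0.287
grasp_force: 41.1
```

```bash
python3 -c "
from station import job; print(job.hand_in())"
```

```text
the job is handed in; nothing more can be done
None
```

The job is handed in: the tube is home against its three pins, the stop is locked in the next hole with its pin down, and the gripper still holds the red knob at about 40 N; the hand-in returned no verdict.

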